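# Find the full battery tin by weight and hold it up

### The job

Three identical closed tins of spare batteries stand on the blue desk mat, and only the heaviest is still full. Going from the robot's left to its right, lift each tin a few centimetres straight up to feel its weight and stand it back where it was before lifting the next; then take the heaviest one and finish while holding it up level in the gripper, about 15 cm above the mat, with the two lighter tins standing in their places and the mug, the stapler and the jar left alone.

Things in the scene. Friction and masses are not known exactly. Their poses are not given: they have to be found in the camera images.
- tin_left_mid (a point): centre (half-way up) of the left one of three identical tins in a row. Closed rigid square tin 62 x 62 mm, 95 mm high, bare metal, flush green lid; centre 51.5 mm above the work surface when standing on the mat. z up, x and y square to its sides; may be turned. Left = largest y, as the robot sees it looking along +x. Tins stand about 140 mm apart
- tin_middle_mid (a point): centre (half-way up) of the middle one of three identical tins in a row. Closed rigid square tin 62 x 62 mm, 95 mm high, bare metal, flush green lid; centre 51.5 mm above the work surface when standing on the mat. z up, x and y square to its sides; may be turned. Each weighs 0.27 to 0.8 kg with the pack shut in it
- tin_right_mid (a point): centre (half-way up) of the right one of three identical tins in a row. Closed rigid square tin 62 x 62 mm, 95 mm high, bare metal, flush green lid; centre 51.5 mm above the work surface when standing on the mat. z up, x and y square to its sides; may be turned. One tin is at least 0.2 kg heavier than either other; which one changes every time
- mat: blue desk mat fixed to the work surface, 230 mm (its x) by 460 mm (its y, the row of tins), 4 mm thick; origin at the centre of its underside, on the work surface
- mug: bystander: blue mug, 76 mm across, 85 mm high, handle at its +y; stands on the desk beyond the mat; origin at the centre of its underside
- stapler: bystander: black and grey stapler, 36 mm (x) by 130 mm (y), 53 mm high, on the desk beyond the mat; origin at the centre of its underside
- jar: bystander: small amber jar with white cap, 44 mm across, 75 mm high, on the desk beyond the mat; origin at the centre of its underside
Things that resemble listed ones, but are neither listed nor needed, are in the scene too. Leave any purple look-alike of the part that bears tin_middle_mid alone. Leave any yellow look-alike of the part that bears tin_left_mid alone.

How it is judged (in metres and radians):
On the way, in this order (a step that is already met when the one before it is completed fails the run):
1. the left tin is lifted 20 mm or more clear of the mat, the other two standing on the mat (height (world z) of tin_left_mid above 0.0715 m and contact force between tin_left and mat below 0.1 N and contact force between the fingers and tin_left above 1 N and contact force between each of tin_middle, tin_right and mat above 1.5 N and height (world z) of each of tin_middle_mid, tin_right_mid below 0.0575 m and angle between each of tin_middle_mid, tin_right_mid's own z axis and vertical below 0.1 rad), for 0.2 s.
2. the middle tin is lifted 20 mm or more clear of the mat, the other two standing on the mat (height (world z) of tin_middle_mid above 0.0715 m and contact force between tin_middle and mat below 0.1 N and contact force between the fingers and tin_middle above 1 N and contact force between each of tin_left, tin_right and mat above 1.5 N and height (world z) of each of tin_left_mid, tin_right_mid below 0.0575 m and angle between each of tin_left_mid, tin_right_mid's own z axis and vertical below 0.1 rad), for 0.2 s.
3. the right tin is lifted 20 mm or more clear of the mat, the other two standing on the mat (height (world z) of tin_right_mid above 0.0715 m and contact force between tin_right and mat below 0.1 N and contact force between the fingers and tin_right above 1 N and contact force between each of tin_left, tin_middle and mat above 1.5 N and height (world z) of each of tin_left_mid, tin_middle_mid below 0.0575 m and angle between each of tin_left_mid, tin_middle_mid's own z axis and vertical below 0.1 rad), for 0.2 s.
At the end, for the whole second after the job is handed in: the heaviest tin is in the fingers, its underside at least 120 mm above the mat, within 0.35 rad of upright, still, carried by nothing else; the other two (each pressing under 5.2 N) stand upright, untouched, on the mat within 50 mm of where they began (((height (world z) of tin_left_mid above 0.1715 m and contact force between the fingers and tin_left above 1 N and angle between tin_left_mid's own z axis and vertical below 0.35 rad and linear speed of tin_left below 0.05 m/s and contact force between tin_left and mug below 0.1 N and contact force between tin_left and stapler below 0.1 N and contact force between tin_left and jar below 0.1 N and contact force between tin_left and mat below 0.1 N and contact force between tin_middle and mat between 1.5 and 5.2 N and height (world z) of each of tin_middle_mid, tin_right_mid below 0.0575 m and angle between each of tin_middle_mid, tin_right_mid's own z axis and vertical below 0.1 rad and distance of each of tin_middle_mid, tin_right_mid from where it was at the start of the episode below 0.05 m and contact force between each of tin_middle, tin_right and the fingers below 0.1 N and contact force between each of tin_middle, tin_right and tin_left below 0.1 N and linear speed of each of tin_middle, tin_right below 0.02 m/s and contact force between tin_right and mat between 1.5 and 5.2 N) or (height (world z) of tin_middle_mid above 0.1715 m and contact force between the fingers and tin_middle above 1 N and angle between tin_middle_mid's own z axis and vertical below 0.35 rad and linear speed of tin_middle below 0.05 m/s and contact force between tin_middle and mug below 0.1 N and contact force between tin_middle and stapler below 0.1 N and contact force between tin_middle and jar below 0.1 N and contact force between tin_middle and mat below 0.1 N and contact force between tin_left and mat between 1.5 and 5.2 N and height (world z) of each of tin_left_mid, tin_right_mid below 0.0575 m and angle between each of tin_left_mid, tin_right_mid's own z axis and vertical below 0.1 rad and distance of each of tin_left_mid, tin_right_mid from where it was at the start of the episode below 0.05 m and contact force between each of tin_left, tin_right and the fingers below 0.1 N and contact force between each of tin_left, tin_right and tin_middle below 0.1 N and linear speed of each of tin_left, tin_right below 0.02 m/s and contact force between tin_right and mat between 1.5 and 5.2 N) or (height (world z) of tin_right_mid above 0.1715 m and contact force between the fingers and tin_right above 1 N and angle between tin_right_mid's own z axis and vertical below 0.35 rad and linear speed of tin_right below 0.05 m/s and contact force between tin_right and mug below 0.1 N and contact force between tin_right and stapler below 0.1 N and contact force between tin_right and jar below 0.1 N and contact force between tin_right and mat below 0.1 N and contact force between tin_left and mat between 1.5 and 5.2 N and height (world z) of each of tin_left_mid, tin_middle_mid below 0.0575 m and angle between each of tin_left_mid, tin_middle_mid's own z axis and vertical below 0.1 rad and distance of each of tin_left_mid, tin_middle_mid from where it was at the start of the episode below 0.05 m and contact force between each of tin_left, tin_middle and the fingers below 0.1 N and contact force between each of tin_left, tin_middle and tin_right below 0.1 N and linear speed of each of tin_left, tin_middle below 0.02 m/s and contact force between tin_middle and mat between 1.5 and 5.2 N))); the arm keeps its last pose, push and grip.
It fails at once if the mug is moved more than 30 mm or tipped (distance of mug from where it was at the start of the episode above 0.03 m or angle between mug's own z axis and vertical above 0.4 rad).
It fails at once if the stapler is moved more than 30 mm or tipped (distance of stapler from where it was at the start of the episode above 0.03 m or angle between stapler's own z axis and vertical above 0.4 rad).
It fails at once if the jar is moved more than 30 mm or tipped (distance of jar from where it was at the start of the episode above 0.03 m or angle between jar's own z axis and vertical above 0.4 rad).
It fails at once if a tin is tipped by more than 0.6 rad (angle between any of tin_left_mid, tin_middle_mid, tin_right_mid's own z axis and vertical above 0.6 rad).
It also fails if it takes over 72 s, if anything falls off the work surface, if the arm or the gripper's body presses on something with over 40 N, if the wrist force passes 120 N, or if a joint passes its speed limit or range.

### The arm

A 6-joint arm with a two-finger parallel gripper is mounted at the origin on the work surface. World frame = base frame: x ahead of the robot, y to its left, z up, the work surface at z = 0. Lengths are in mm, angles in rad, forces in N, time in s.
With the tool pointing down it reaches from about 400 to 925 mm from the base axis. Payload 12.5 kg.
Tool frame: the origin (TCP) lies at the very end of the fingers, on their centre line; the grasp point (between the pads) lies 19 mm behind it; z points along the fingers, y is the direction in which the jaws open and shut (so a half turn about z gives the same grasp; the last joint's range is limited). The gripper opens to 95 mm and grips with 3 to 60 N. Pads are 20 mm wide; open, the fingers measure 119 mm over their backs; the gripper's body (75 mm by 180 mm) begins 59 mm behind the grasp point.
Start: joints at [-1.423, 0.491, 1.559, -0, 1.092, -0.106], TCP at [156.95, -604.991, 214.661] pointing down, gripper open.
Joint ranges: [-3.1, 3.1], [-0.84, 2.19], [0.05, 2.79], [-1.13, 4.28], [0.06, 2.93], [-2.69, 2.69]. Speed limits (rad/s): [2.22, 2.22, 2.79, 3.14, 3.14, 3.14].

### API

Orientations are given as [roll, pitch, yaw] about the fixed x, y, z axes, in that order (R = Rz(yaw) Ry(pitch) Rx(roll)).
In Python, from cell import env gives the robot as it stands. The module is installed in compiled form; this text tells all that it offers.
- The arm moves only by the tool arm_command, never from a script. Its argument "deltas" is a list that holds one entry, the list of rows, each a list of 5 numbers: the closure, from 0 (fully open) to 1 (shut), then the shift along the world's x, y, z as a fraction of full scale, then the turn about the world's z as a fraction of full scale. In form: [[[grip, dx, dy, dz, twist], ...]]. A call has 1 to 12 rows; each row shifts and turns the pose as measured when the row begins; what a row does not reach is not made up. Full scale, the value 1, is 100 mm for a shift and pi/4 rad for a turn. A row lasts 1/12 s, in which the tool goes at most 41.7 mm and 7.16 degrees, less where a joint would pass 70% of its speed; a pose out of reach is approached as far as the arm can. A call with a number of a shift or a turn outside -1 to 1 is refused whole. A call with a gripper value outside its range is refused whole. The fingers move at their own pace and stop on an object; the grip force is fixed at half the most. Time passes only in rows, so rows that do not move let the fingers close. It gives the time, the measured TCP pose, the force and the opening at its end, in the units of the state.
- env.state(): the state, without advancing time (a new reading comes with each control period).
- env.read_camera(name): name is "side" or "top"; returns a dict with "frame" (400x640x3 uint8, red, green, blue), "fx", "fy", "cx", "cy" (pixels), "R" (3x3) and "t" (3): a world point X has camera coordinates R X + t. Camera axes: x right, y down, z forward; pixel columns grow to the right and rows downward; lengths in mm; the calibration is good to about 2 mm. A picture is of the moment at which its call begins. There is no depth.
- env.job_done(): hands the job in, once; it reports no verdict.
The state is a dict: "t": time; "joints": joint angles; "qvel": joint speeds; "tau": joint torques, N m; "eef_pos": TCP position; "tcp_rot": TCP orientation; "ft_force": force on the tool from outside, world axes, zero at the start; "moment": the same for the moment, N m; "opening": opening from 0.0 (shut) to 1.0 (fully open).
Only numpy, scipy, OpenCV 4.12 (cv2) and the standard library are available. Lean on these libraries where they do the work, as an engineer would, in place of code of your own. Each camera call takes 0.05 s, during which the arm holds its last target.

## Working session

There is one attempt and no reset: what is moved stays moved. The work goes in short steps, Python scripts to look and compute and a tool call to move; the robot and the scene stay as the last step left them, time stands still between calls to the robot, and variables do not carry over. Pictures are saved under pics/ and viewed, and the job is handed in when it is done.

Besides the shell and the picture viewer there is one more tool, called after "Request:" as name([rows], argument=value, ...), one row to a line, values as JSON. arm_command: Moves the arm, as the interface text tells. Its arguments: {"type":"object","properties":{"deltas":{"type":"array","items":{"type":"array","items":{"type":"array","items":{"type":"number","minimum":-1,"maximum":1}}}}},"required":["deltas"]}

```bash
mkdir -p pics
python3 - <<'E'
from cell import env
import cv2
s=env.state();print(s)
for n in("top","side"):
    c=env.read_camera(n);cv2.imwrite(f"pics/{n}0.png",c["frame"][:,:,::-1]);print(n,c["fx"],c["cx"],c["cy"],c["R"],c["t"])
E
```

```text
{'t': 0.0, 'joints': array([-1.42260095e+00,  4.91557814e-01,  1.55946623e+00,  7.97540718e-06,
        1.09167611e+00, -1.05592220e-01]), 'qvel': array([ 8.29040074e-05, -1.09033576e-03,  1.09931529e-03, -1.34907840e-04,
       -1.89358575e-04, -1.31691957e-03]), 'tau': array([-2.19605492e-03, -6.12654305e+01, -2.58188635e+01,  6.91383239e-02,
        4.80959541e-02, -8.72404007e-05]), 'eef_pos': array([ 156.91210353, -604.7284187 ,  214.05705121]), 'tcp_rot': array([-3.14049207e+00, -1.23759890e-04,  2.53783853e-01]), 'ft_force': array([-0.1247782 ,  0.29281375, -0.40074062]), 'moment': array([ 4.65290465e-05, -2.29237969e-02,  2.41213700e-02]), 'opening': 1.0011700190558785}
top 504.72752057289335 318.400684804865 193.6771464446596 [[ 0.00757968 -0.99984019  0.01619113]
 [-0.99293556 -0.0094427  -0.11827848]
 [ 0.11841247 -0.01518024 -0.99284845]] [5.65429538e-01 5.64884954e+02 1.15985947e+03]
side 515.9659719095712 313.6622569718847 199.7348690695278 [[ 0.9327013  -0.36021198  0.01776532]
 [-0.2106323  -0.5840545  -0.78390967]
 [ 0.29274957  0.72741162 -0.62062068]] [-520.30093032  194.1541859   822.21225571]
```

View pics/top0.png

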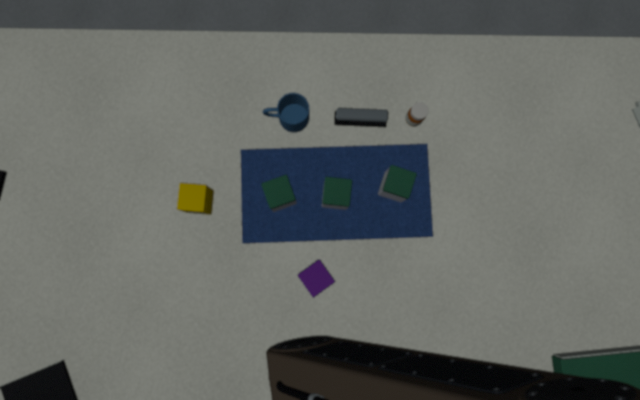

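View pics/side0.png

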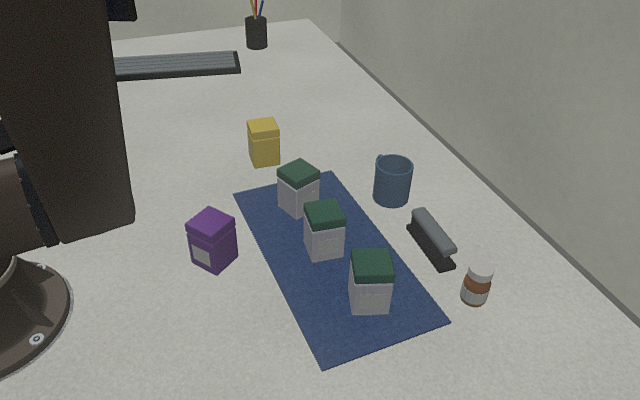

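The top view shows three green-lidded tins on the mat at about (279,192), (337,192) and (398,182). Image left is +y, so these are left, middle and right. The look-alikes are off the mat: yellow at (195,197) and purple at (316,278). The mug (293,112), stapler (361,117) and jar (417,114) are beyond the mat. I'll measure the lids and check them in an enlarged crop.

```bash
cat > h.py <<'E'
import cv2,numpy as np
from cell import env
def ray(c,uv,z):
    d=np.linalg.inv(c["R"])@np.array([(uv[0]-c["cx"])/c["fx"],(uv[1]-c["cy"])/c["fy"],1]);o=-c["R"].T@c["t"]
    return o+d*(z-o[2])/d[2]
def lids(c,zs=99):
    h=cv2.cvtColor(c["frame"],cv2.COLOR_RGB2HSV)
    m=cv2.inRange(h,(50,60,20),(88,255,255))
    m=cv2.morphologyEx(m,cv2.MORPH_OPEN,np.ones((3,3)))
    out=[]
    for k in cv2.findContours(m,cv2.RETR_EXTERNAL,cv2.CHAIN_APPROX_NONE)[0]:
        if 200<cv2.contourArea(k)<3000:
            p=np.array([ray(c,q[0],zs)[:2] for q in cv2.convexHull(k)],np.float32)
            out.append((cv2.minAreaRect(k)[0],cv2.minAreaRect(p)))
    return m,out
E
python3 - <<'E'
from h import *
for n in("top","side"):
    c=env.read_camera(n);m,o=lids(c)
    for r in o: print(n,r)
    if n=="top":
        f=c["frame"][80:310,160:450,::-1];f=cv2.resize(f,None,fx=2.5,fy=2.5,interpolation=2)
        f=cv2.convertScaleAbs(f,alpha=1.8);cv2.imwrite("pics/crop1.png",f)
        # objects on desk heights
        for nm,uv,z in[("mug",(293,112),85),("stap",(361,117),53),("jar",(417,110),75),("yel",(195,197),99),("pur",(316,278),99),("stap near",(361,126),0),("mugnear",(295,131),85)]:print(nm,ray(c,uv,z))
E
```

```text
top ((596.0, 370.5), ((184.47933959960938, -597.298095703125), (187.73858642578125, 77.8267593383789), 86.09249114990234))
top ((336.6849365234375, 191.49314880371094), ((562.39208984375, -34.511436462402344), (59.713470458984375, 61.244232177734375), 84.16593170166016))
top ((278.03619384765625, 191.7013702392578), ((560.6885375976562, 96.56514739990234), (61.54710388183594, 58.871585845947266), 20.582406997680664))
top ((399.00250244140625, 181.65869140625), ((586.3259887695312, -174.52984619140625), (60.60428237915039, 61.285926818847656), 72.04524230957031))
mug [747.69010903  66.14805057  85.        ]
stap [746.63530004 -93.96614781  53.        ]
jar [ 758.88115477 -222.75260145   75.        ]
yel [547.00195818 280.69590612  99.        ]
pur [371.03382415  10.23977441  99.        ]
stap near [738.48805355 -99.25346839   0.        ]
mugnear [702.99593169  60.95831381  85.        ]
side ((372.4779052734375, 265.0801086425781), ((582.5934448242188, -182.48204040527344), (75.18247985839844, 62.78871536254883), 72.34418487548828))
side ((325.0810546875, 213.9864959716797), ((559.6041870117188, -43.22602462768555), (77.9399185180664, 62.70325469970703), 84.41778564453125))
side ((296.0, 171.0), ((560.4478759765625, 96.38165283203125), (59.438297271728516, 57.45106506347656), 22.056156158447266))
```

View pics/crop1.png

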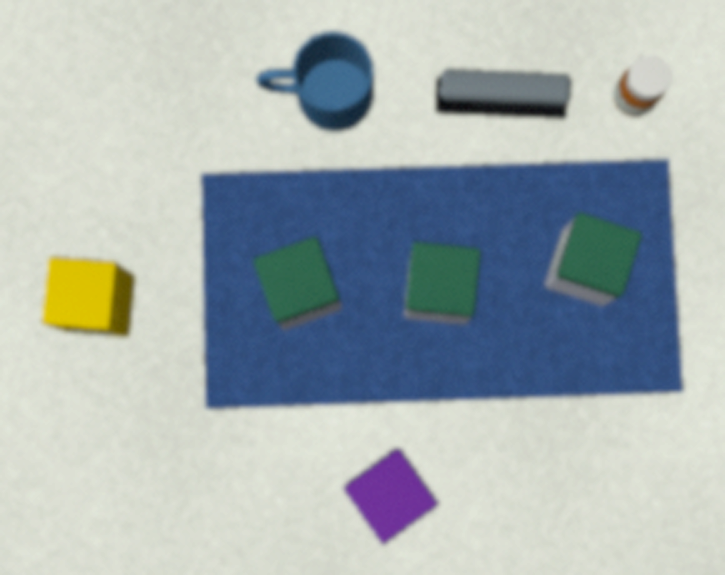

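The crop confirms the three green-lidded bare-metal tins on the mat as the targets. The yellow and purple boxes are off the mat and are the look-alikes to leave alone. First I move toward the left tin at a safe height.

Request:
arm_command([
  [[0, 0.3, 0.2, 0, 0], [0, 0.3, 0.2, 0, 0], [0, 0.3, 0.2, 0, 0], [0, 0.3, 0.2, 0, 0], [0, 0.3, 0.25, 0, 0], [0, 0.3, 0.25, 0, 0], [0, 0.3, 0.25, 0, 0], [0, 0.3, 0.3, 0, 0], [0, 0.3, 0.3, 0, 0], [0, 0.3, 0.3, 0, 0], [0, 0.3, 0.3, 0, 0], [0, 0.3, 0.3, 0, 0]],
])

```text
t: 1.2
eef_pos: [514.6, -298.8, 212.1]
tcp_rot: [-3.14, 0.001, 0.242]
ft_force: [0.0, -1.1, -0.2]
opening: 1.001
```

Request:
arm_command([
  [[0, 0.06, 0.35, 0, 0], [0, 0.06, 0.35, 0, 0], [0, 0.05, 0.35, 0, 0], [0, 0.05, 0.35, 0, 0.05], [0, 0.05, 0.35, 0, 0.05], [0, 0.05, 0.35, 0, 0.05], [0, 0.05, 0.35, 0, 0], [0, 0.05, 0.35, 0, 0], [0, 0.05, 0.35, 0, 0], [0, 0, 0.35, 0, 0], [0, 0, 0.35, 0, 0], [0, 0, 0.1, 0, 0]],
])

```text
t: 2.2
eef_pos: [565.3, 119.8, 210.1]
tcp_rot: [-3.139, 0.001, 0.37]
ft_force: [-0.6, -0.6, 0.7]
opening: 1.001
```

Request:
arm_command([
  [[0, 0, 0, 0, 0], [0, 0, 0, 0, 0]],
])

```text
t: 2.37
eef_pos: [564.8, 122.2, 209.8]
tcp_rot: [-3.139, 0.002, 0.374]
ft_force: [-0.0, 0.4, -0.6]
opening: 1.0
```

Request:
arm_command([
  [[0, -0.02, -0.13, 0, 0], [0, -0.02, -0.11, -0.2, 0], [0, 0, 0, -0.2, 0], [0, 0, 0, -0.2, 0], [0, 0, 0, -0.1, 0], [0, 0, 0, 0, 0], [0, 0, 0, 0, 0]],
])

```text
t: 2.95
eef_pos: [561.0, 84.6, 138.8]
tcp_rot: [-3.141, 0.0, 0.365]
ft_force: [0.4, -0.5, -0.0]
opening: 0.998
```

Run:
```python
from h import *
s=env.state();print(s["eef_pos"],s["tcp_rot"])
for n in("top","side"):
    c=env.read_camera(n);f=c["frame"][:,:,::-1];f=f[60:320,150:450] if n=="top" else f[60:360,180:500]
    cv2.imwrite(f"pics/{n}2.png",cv2.resize(f,None,fx=1.8,fy=1.8))
```

```text
[560.98037606  84.63509232 138.78004391] [-3.14090379e+00  2.85432683e-04  3.65484517e-01]
```

View pics/side2.png

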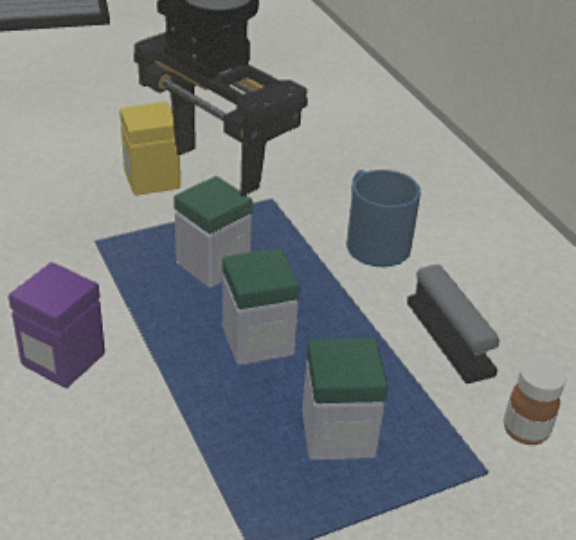

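Request:
arm_command([
  [[0, 0, 0.1, 0, 0], [0, 0, 0, 0, 0], [0, 0, 0, 0, 0]],
])

```text
t: 3.3
eef_pos: [562.3, 96.1, 141.8]
tcp_rot: [3.141, -0.005, 0.366]
ft_force: [-0.1, -0.1, -0.4]
opening: 0.998
```

The side crop shows the fingers above the left tin, and the TCP is now at (562, 96). Next I go down to TCP z of about 55, leaving the fingers open.

Request:
arm_command([
  [[0, 0, 0, -0.15, 0], [0, 0, 0, -0.15, 0], [0, 0, 0, -0.15, 0], [0, 0, 0, -0.15, 0], [0, 0, 0, -0.1, 0], [0, 0, 0, 0, 0], [0, 0, 0, 0, 0]],
])

```text
t: 3.88
eef_pos: [564.1, 98.9, 73.2]
tcp_rot: [3.138, -0.012, 0.371]
ft_force: [0.0, -0.2, 0.7]
opening: 1.003
```

Request:
arm_command([
  [[0, -0.02, -0.02, -0.1, 0], [0, 0, 0, -0.06, 0], [0, 0, 0, 0, 0], [0, 0, 0, 0, 0]],
])

```text
t: 4.22
eef_pos: [562.8, 96.9, 57.7]
tcp_rot: [3.137, -0.015, 0.371]
ft_force: [0.4, -0.8, 0.1]
opening: 0.999
```

Run:
```python
from h import *
s=env.state();print(s["eef_pos"],s["tcp_rot"],s["ft_force"],s["moment"])
for n in("top","side"):
    c=env.read_camera(n);f=c["frame"][:,:,::-1];f=f[100:260,200:360] if n=="top" else f[80:260,200:400]
    cv2.imwrite(f"pics/{n}3.png",cv2.resize(f,None,fx=3,fy=3))
```

```text
[562.83897481  96.9497587   57.67944578] [ 3.13731331 -0.01518391  0.37116835] [ 0.44829069 -0.79623193  0.13647535] [-0.03851286 -0.02930706  0.02761701]
```

View pics/side3.png

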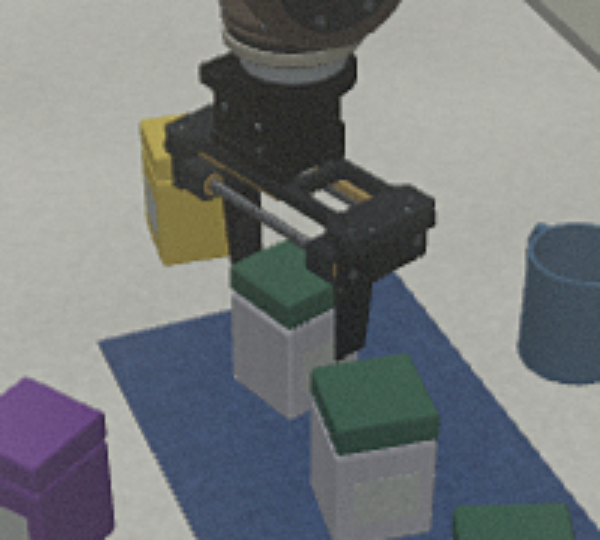

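The fingers straddle the left tin, clear of the middle tin and the yellow box. I'll go slightly lower and close.

Request:
arm_command([
  [[0, 0, 0, -0.06, 0], [0, 0, 0, 0, 0], [1, 0, 0, 0, 0], [1, 0, 0, 0, 0], [1, 0, 0, 0, 0], [1, 0, 0, 0, 0], [1, 0, 0, 0, 0], [1, 0, 0, 0, 0], [1, 0, 0, 0, 0], [1, 0, 0, 0, 0]],
])

```text
t: 5.15
eef_pos: [563.5, 97.0, 52.2]
tcp_rot: [3.137, -0.017, 0.371]
ft_force: [-0.3, 0.4, -1.3]
opening: 0.652
```

Request:
arm_command([
  [[1, 0, 0, 0.06, 0], [1, 0, 0, 0.06, 0], [1, 0, 0, 0.06, 0], [1, 0, 0, 0.06, 0], [1, 0, 0, 0.06, 0], [1, 0, 0, 0.06, 0], [1, 0, 0, 0.04, 0], [1, 0, 0, 0, 0], [1, 0, 0, 0, 0], [1, 0, 0, 0, 0], [1, 0, 0, 0, 0], [1, 0, 0, 0, 0]],
])

```text
t: 6.15
eef_pos: [562.5, 97.0, 96.4]
tcp_rot: [3.137, -0.016, 0.371]
ft_force: [-0.3, 0.3, -3.8]
opening: 0.649
```

Run:
```python
from h import *
for i in range(4):
    s=env.state();print(s["t"],s["eef_pos"],s["tcp_rot"],s["ft_force"],s["moment"],s["tau"][1:3])
    c=env.read_camera("side")
f=c["frame"][:,:,::-1][40:300,180:440]
cv2.imwrite(f"pics/side4.png",cv2.resize(f,None,fx=2.2,fy=2.2))
```

```text
6.15 [562.50941567  96.97415877  96.41528585] [ 3.13720351 -0.01560312  0.37111407] [-0.276773    0.32838033 -3.76467953] [-0.01670479  0.03752701 -0.05516588] [-60.91936111 -20.02418339]
6.2 [562.49063577  96.9753728   96.35168054] [ 3.13721066 -0.01548723  0.37120326] [-0.39333828  0.42109404 -2.86539415] [ 0.03014134 -0.00281749  0.01547731] [-60.98175287 -20.10222852]
6.25 [562.49117844  96.9926187   96.36026306] [ 3.1372502  -0.01548623  0.37118039] [-0.18222289 -0.55897208 -3.57315978] [-0.03531327 -0.01099222  0.04228973] [-60.78467131 -19.98917341]
6.3 [562.5302306   96.97664941  96.42429748] [ 3.1372024  -0.01561673  0.37112353] [ 1.18006566 -0.21279505 -3.35921407] [ 0.04777126 -0.00455321 -0.01759661] [-60.71648598 -19.96395886]
```

View pics/side4.png

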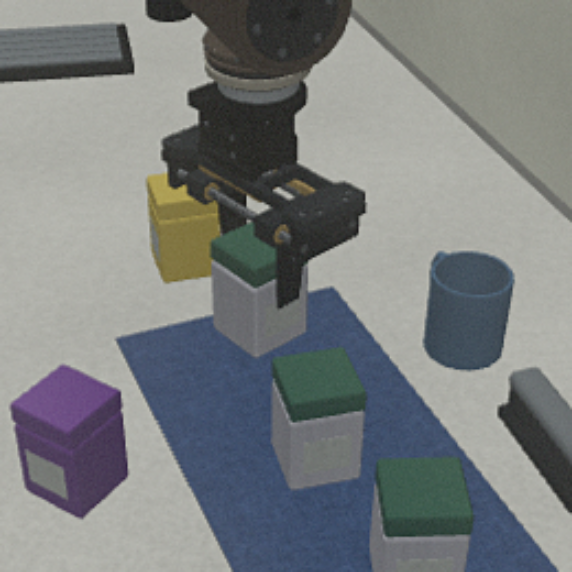

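The picture shows the left tin clear of the mat, level, with the other two standing. It reads about 3.4 N (roughly 0.35 kg), so it is a light one. I'll set it back down.

Request:
arm_command([
  [[1, 0, 0, -0.07, 0], [1, 0, 0, -0.07, 0], [1, 0, 0, -0.07, 0], [1, 0, 0, -0.07, 0], [1, 0, 0, -0.05, 0], [1, 0, 0, -0.03, 0], [1, 0, 0, 0, 0], [1, 0, 0, 0, 0]],
])

```text
t: 7.02
eef_pos: [561.9, 96.9, 54.9]
tcp_rot: [3.138, -0.013, 0.371]
ft_force: [0.2, -0.9, -3.6]
opening: 0.651
```

Request:
arm_command([
  [[1, 0, 0, -0.02, 0], [1, 0, 0, 0, 0], [1, 0, 0, -0.01, 0], [1, 0, 0, 0, 0]],
])

```text
t: 7.35
eef_pos: [562.4, 96.9, 52.4]
tcp_rot: [3.138, -0.015, 0.371]
ft_force: [-0.8, 0.3, -4.0]
opening: 0.652
```

Request:
arm_command([
  [[1, 0, 0, -0.01, 0], [1, 0, 0, 0, 0], [1, 0, 0, 0, 0]],
])

```text
t: 7.6
eef_pos: [562.7, 97.0, 52.7]
tcp_rot: [3.137, -0.016, 0.371]
ft_force: [-0.7, 0.3, -3.0]
opening: 0.646
```

Request:
arm_command([
  [[1, 0, 0, -0.02, 0], [1, 0, 0, -0.02, 0], [1, 0, 0, 0, 0]],
])

```text
t: 7.85
eef_pos: [563.3, 97.1, 52.7]
tcp_rot: [3.136, -0.019, 0.37]
ft_force: [-0.0, -0.4, -3.3]
opening: 0.65
```

Request:
arm_command([
  [[1, 0, 0, -0.04, 0], [1, 0, 0, 0, 0], [1, 0, 0, 0, 0]],
])

```text
t: 8.1
eef_pos: [565.1, 97.4, 51.5]
tcp_rot: [3.135, -0.026, 0.37]
ft_force: [-0.1, 0.3, -3.1]
opening: 0.652
```

Run:
```python
from h import *
for i in range(3):
    s=env.state();print(s["t"],s["eef_pos"],s["tcp_rot"],s["ft_force"],s["tau"][1:3])
    c=env.read_camera("side")
f=c["frame"][:,:,::-1][80:260,200:400]
cv2.imwrite(f"pics/side5.png",cv2.resize(f,None,fx=3,fy=3))
```

```text
8.1 [565.14787737  97.37368577  51.53135403] [ 3.13495244 -0.02550427  0.36955944] [-0.06469734  0.31136377 -3.1497004 ] [-63.06861162 -17.55488992]
8.15 [565.03241222  97.40751573  51.31512942] [ 3.13508372 -0.02509296  0.36964953] [ 0.40067518  0.32891191 -3.09473275] [-62.7077508  -17.39882112]
8.2 [564.84285763  97.38243505  51.09295047] [ 3.1352374  -0.02452473  0.36967244] [-0.81206783 -0.18253824 -3.37882556] [-63.02671909 -17.58042812]
```

View pics/side5.png

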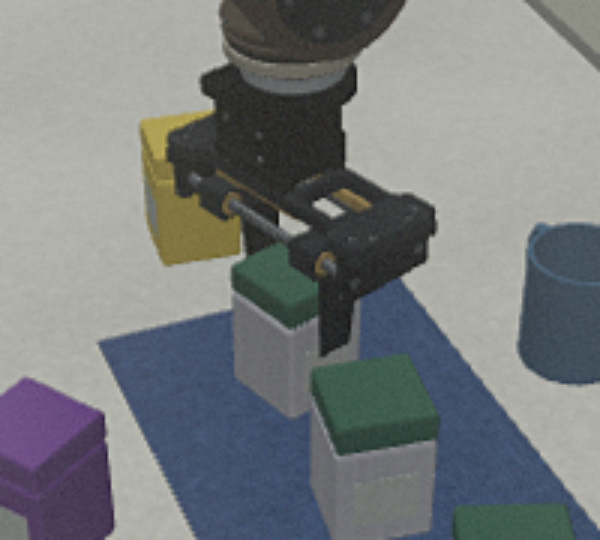

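The tin's bottom corner is back at the same crop pixel (290,415) as before the lift, so it is essentially on the mat. I'll release it and back off.

Request:
arm_command([
  [[1, 0, 0, -0.03, 0], [1, 0, 0, 0, 0], [1, 0, 0, 0, 0], [0, 0, 0, 0, 0], [0, 0, 0, 0, 0], [0, 0, 0, 0, 0], [0, 0, 0, 0, 0], [0, 0, 0, 0, 0], [0, 0, 0, 0, 0], [0, 0, 0, 0, 0]],
])

```text
t: 9.08
eef_pos: [566.0, 97.5, 49.0]
tcp_rot: [3.135, -0.027, 0.369]
ft_force: [0.7, 0.4, 0.5]
opening: 0.993
```

Run:
```python
from h import *
s=env.state();print(s["t"],s["eef_pos"],s["tcp_rot"],s["ft_force"],s["opening"])
c=env.read_camera("side")
f=c["frame"][:,:,::-1][80:260,200:400]
cv2.imwrite(f"pics/side6.png",cv2.resize(f,None,fx=3,fy=3))
```

```text
9.0833 [565.95733143  97.48098519  48.98031113] [ 3.13492636 -0.02651837  0.36912026] [0.71185872 0.42398514 0.4578476 ] 0.9929416676663707
```

View pics/side6.png

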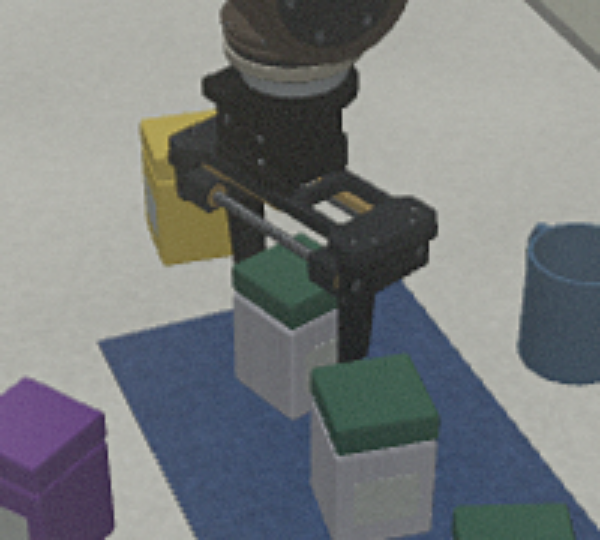

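The left tin is standing, released, and the force reads about zero. Next I go up and over to the middle tin.

Request:
arm_command([
  [[0, 0, 0, 0.2, 0], [0, 0, 0, 0.25, 0], [0, 0, 0, 0.25, 0], [0, 0, 0, 0.2, 0], [0, 0, -0.2, 0.05, -0.1], [0, 0, -0.25, 0, -0.1], [0, 0, -0.25, 0, -0.1], [0, 0, -0.25, 0, -0.1], [0, 0, -0.2, 0, -0.1], [0, 0, -0.05, 0, -0.1], [0, 0, 0, 0, 0], [0, 0, 0, 0, 0]],
])

```text
t: 10.13
eef_pos: [564.6, -27.2, 149.3]
tcp_rot: [3.136, -0.028, -0.12]
ft_force: [-0.3, -0.8, -0.3]
opening: 1.004
```

Request:
arm_command([
  [[0, -0.03, -0.08, -0.1, 0.02], [0, 0, 0, -0.2, 0], [0, 0, 0, -0.15, 0], [0, 0, 0, 0, 0], [0, 0, 0, 0, 0]],
])

```text
t: 10.55
eef_pos: [562.0, -32.5, 103.9]
tcp_rot: [3.136, -0.03, -0.088]
ft_force: [-0.6, -0.4, 0.6]
opening: 1.001
```

Run:
```python
from h import *
s=env.state();print(s["t"],s["eef_pos"],s["tcp_rot"],s["ft_force"],s["opening"])
c=env.read_camera("side");m,o=lids(c)
for r in o:print(r)
f=c["frame"][:,:,::-1][80:320,200:440]
cv2.imwrite(f"pics/side7.png",cv2.resize(f,None,fx=2.4,fy=2.4))
```

```text
10.55 [562.01874922 -32.53261696 103.89538693] [ 3.13575059 -0.03001897 -0.08788246] [-0.58962072 -0.36014734  0.61853141] 1.000521898905077
((372.54705810546875, 265.1781005859375), ((582.7286987304688, -182.7352294921875), (75.16462707519531, 62.29337692260742), 71.41844177246094))
((314.92022705078125, 215.58663940429688), ((542.22119140625, -41.071876525878906), (77.60808563232422, 37.278961181640625), 69.724609375))
((294.9000244140625, 172.80001831054688), ((560.0770263671875, 93.50752258300781), (57.73116683959961, 63.69913101196289), 17.8272647857666))
```

View pics/side7.png

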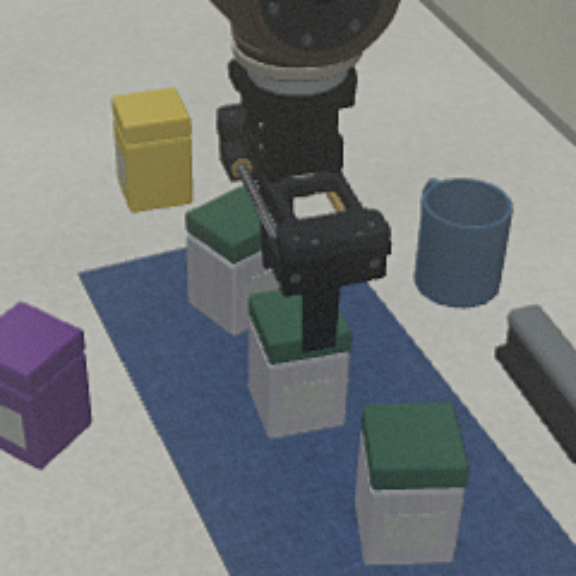

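The near finger hangs just in front of the middle tin's near face. I'll correct y slightly, go down and close.

Request:
arm_command([
  [[0, 0, -0.03, -0.1, 0], [0, 0, 0, -0.15, 0], [0, 0, 0, -0.15, 0], [0, 0, 0, -0.08, 0], [0, 0, 0, 0, 0], [0, 0, 0, 0, 0]],
])

```text
t: 11.1
eef_pos: [564.0, -35.0, 56.6]
tcp_rot: [3.135, -0.036, -0.082]
ft_force: [0.3, 0.5, -0.1]
opening: 1.001
```

Request:
arm_command([
  [[0, 0, 0, -0.06, 0], [0, 0, 0, 0, 0], [1, 0, 0, 0, 0], [1, 0, 0, 0, 0], [1, 0, 0, 0, 0], [1, 0, 0, 0, 0], [1, 0, 0, 0, 0], [1, 0, 0, 0, 0], [1, 0, 0, 0, 0], [1, 0, 0, 0, 0]],
])

```text
t: 11.93
eef_pos: [565.4, -35.3, 52.8]
tcp_rot: [3.135, -0.041, -0.082]
ft_force: [0.5, -0.9, -0.7]
opening: 0.655
```

Request:
arm_command([
  [[1, 0, 0, 0.06, 0], [1, 0, 0, 0.06, 0], [1, 0, 0, 0.06, 0], [1, 0, 0, 0.06, 0], [1, 0, 0, 0.06, 0], [1, 0, 0, 0.06, 0], [1, 0, 0, 0.04, 0], [1, 0, 0, 0, 0], [1, 0, 0, 0, 0], [1, 0, 0, 0, 0], [1, 0, 0, 0, 0], [1, 0, 0, 0, 0]],
])

```text
t: 12.93
eef_pos: [563.2, -34.8, 95.6]
tcp_rot: [3.135, -0.036, -0.082]
ft_force: [-0.6, -0.0, -7.0]
opening: 0.652
```

Run:
```python
from h import *
for i in range(4):
    s=env.state();print(s["t"],s["eef_pos"],s["tcp_rot"],s["ft_force"],s["moment"],s["opening"])
    c=env.read_camera("side")
f=c["frame"][:,:,::-1][80:320,200:440]
cv2.imwrite(f"pics/side8.png",cv2.resize(f,None,fx=2.4,fy=2.4))
```

```text
12.9333 [563.19932609 -34.81512702  95.62634909] [ 3.13519722 -0.03572443 -0.08187133] [-6.45959689e-01 -2.94067077e-03 -7.00432602e+00] [ 0.0112108   0.04578814 -0.01997094] 0.6519904849366076
12.9833 [563.15473823 -34.78796227  95.55889815] [ 3.13520289 -0.03559309 -0.08183564] [ 0.75056744 -0.03249352 -7.38847048] [0.07712084 0.07934158 0.00191475] 0.6508631980870391
13.0333 [563.15880071 -34.79662772  95.56804528] [ 3.13522203 -0.0355633  -0.0818487 ] [-0.09885164  0.67792537 -7.56352871] [ 0.05238099  0.05092564 -0.00721414] 0.6534974955793362
13.0833 [563.21813405 -34.82759885  95.63507871] [ 3.13517151 -0.03570659 -0.08181566] [-0.2141218   0.06475566 -7.00503717] [0.04010402 0.06389969 0.02661363] 0.6526684621199664
```

View pics/side8.png

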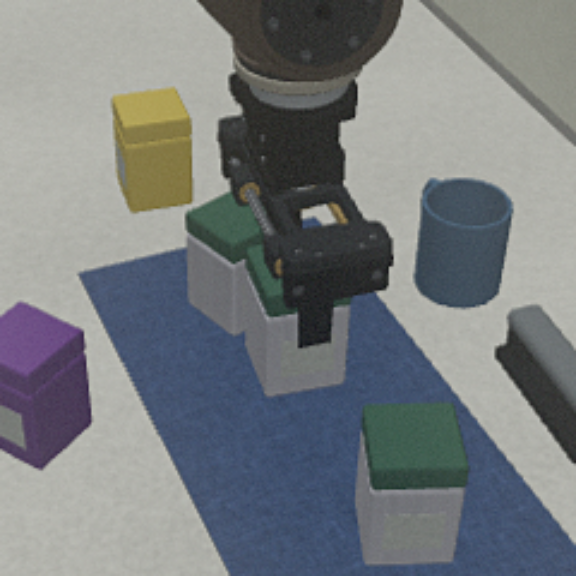

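The middle tin is lifted, the others are standing, and it reads about 7.2 N (roughly 0.74 kg), likely the full one. I'll set it back down.

Request:
arm_command([
  [[1, 0, 0, -0.07, 0], [1, 0, 0, -0.07, 0], [1, 0, 0, -0.07, 0], [1, 0, 0, -0.07, 0], [1, 0, 0, -0.05, 0], [1, 0, 0, -0.04, 0], [1, 0, 0, -0.03, 0], [1, 0, 0, 0, 0], [1, 0, 0, 0, 0]],
])

```text
t: 13.88
eef_pos: [563.9, -35.2, 52.0]
tcp_rot: [3.135, -0.037, -0.082]
ft_force: [-0.8, 0.9, -5.0]
opening: 0.65
```

Request:
arm_command([
  [[1, 0, 0, -0.03, 0], [1, 0, 0, 0, 0], [1, 0, 0, 0, 0]],
])

```text
t: 14.13
eef_pos: [565.2, -35.4, 52.1]
tcp_rot: [3.135, -0.042, -0.083]
ft_force: [0.3, -0.1, -7.8]
opening: 0.653
```

Request:
arm_command([
  [[1, 0, 0, -0.03, 0], [1, 0, 0, 0, 0], [0, 0, 0, 0, 0], [0, 0, 0, 0, 0], [0, 0, 0, 0, 0], [0, 0, 0, 0, 0], [0, 0, 0, 0, 0], [0, 0, 0, 0, 0], [0, 0, 0, 0, 0]],
])

```text
t: 14.88
eef_pos: [567.5, -35.8, 50.7]
tcp_rot: [3.134, -0.048, -0.083]
ft_force: [-0.0, 0.1, -0.4]
opening: 0.992
```

Run:
```python
from h import *
s=env.state();print(s["t"],s["eef_pos"],s["tcp_rot"],s["ft_force"],s["opening"])
c=env.read_camera("side")
f=c["frame"][:,:,::-1][80:320,200:440]
cv2.imwrite(f"pics/side9.png",cv2.resize(f,None,fx=2.4,fy=2.4))
```

```text
14.8833 [567.47882726 -35.83160363  50.72497576] [ 3.13410068 -0.04811374 -0.08266179] [-0.02257135  0.05064345 -0.43182147] 0.9915468766614081
```

View pics/side9.png

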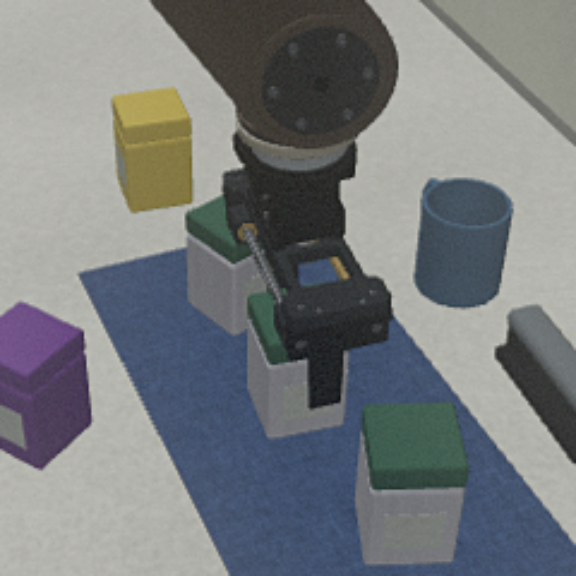

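The middle tin stands in its place. Next is the right tin.

Request:
arm_command([
  [[0, 0, 0, 0.2, 0], [0, 0, 0, 0.25, 0], [0, 0, 0, 0.25, 0], [0, 0, 0, 0.15, 0], [0, 0.04, -0.25, 0.05, -0.06], [0, 0.04, -0.25, 0, -0.06], [0, 0.04, -0.25, 0, -0.06], [0, 0.04, -0.25, 0, -0.06], [0, 0, -0.25, 0, -0.05], [0, 0, -0.05, 0, 0], [0, 0, 0, 0, 0], [0, 0, 0, 0, 0]],
])

```text
t: 15.93
eef_pos: [582.6, -170.1, 145.4]
tcp_rot: [3.135, -0.048, -0.318]
ft_force: [-0.4, 0.3, -0.2]
opening: 0.999
```

Request:
arm_command([
  [[0, 0.03, -0.04, -0.1, 0], [0, 0, 0, -0.2, 0], [0, 0, 0, -0.1, 0], [0, 0, 0, 0, 0], [0, 0, 0, 0, 0]],
])

```text
t: 16.35
eef_pos: [586.0, -170.1, 102.5]
tcp_rot: [3.135, -0.047, -0.311]
ft_force: [-0.3, -0.7, 0.3]
opening: 1.005
```

Run:
```python
from h import *
s=env.state();print(s["t"],s["eef_pos"],s["tcp_rot"],s["ft_force"],s["opening"])
c=env.read_camera("side")
f=c["frame"][:,:,::-1][100:340,260:500]
cv2.imwrite(f"pics/side10.png",cv2.resize(f,None,fx=2.4,fy=2.4))
```

```text
16.35 [ 586.04579729 -170.11396623  102.52635173] [ 3.13497116 -0.04708873 -0.3110884 ] [-0.3170941  -0.7271742   0.30197875] 1.00457996918347
```

View pics/side10.png

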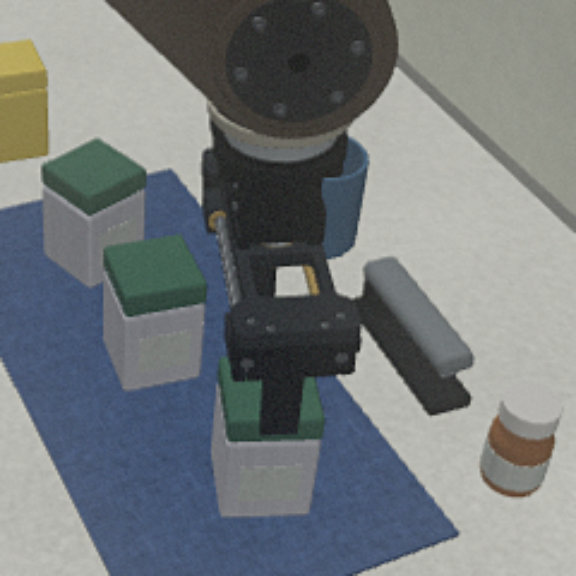

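Request:
arm_command([
  [[0, 0, -0.05, 0, 0], [0, 0, 0, -0.15, 0], [0, 0, 0, -0.15, 0], [0, 0, 0, -0.15, 0], [0, 0, 0, 0, 0], [0, 0, 0, 0, 0]],
])

```text
t: 16.9
eef_pos: [588.5, -176.5, 60.8]
tcp_rot: [3.134, -0.055, -0.309]
ft_force: [-0.5, 1.0, -0.2]
opening: 1.003
```

Request:
arm_command([
  [[0, -0.02, 0, -0.1, 0], [0, 0, 0, 0, 0], [1, 0, 0, 0, 0], [1, 0, 0, 0, 0], [1, 0, 0, 0, 0], [1, 0, 0, 0, 0], [1, 0, 0, 0, 0], [1, 0, 0, 0, 0], [1, 0, 0, 0, 0], [1, 0, 0, 0, 0]],
])

```text
t: 17.73
eef_pos: [587.9, -177.5, 54.2]
tcp_rot: [3.134, -0.06, -0.309]
ft_force: [-0.7, -0.0, -1.2]
opening: 0.651
```

Request:
arm_command([
  [[1, 0, 0, 0.06, 0], [1, 0, 0, 0.06, 0], [1, 0, 0, 0.06, 0], [1, 0, 0, 0.06, 0], [1, 0, 0, 0.06, 0], [1, 0, 0, 0.06, 0], [1, 0, 0, 0.04, 0], [1, 0, 0, 0, 0], [1, 0, 0, 0, 0], [1, 0, 0, 0, 0], [1, 0, 0, 0, 0], [1, 0, 0, 0, 0]],
])

```text
t: 18.73
eef_pos: [586.9, -176.9, 98.1]
tcp_rot: [3.134, -0.058, -0.309]
ft_force: [-0.1, 0.2, -4.1]
opening: 0.652
```

Run:
```python
from h import *
for i in range(4):
    s=env.state();print(s["t"],s["eef_pos"],s["tcp_rot"],s["ft_force"],s["opening"])
    c=env.read_camera("side")
f=c["frame"][:,:,::-1][100:340,260:500]
cv2.imwrite(f"pics/side11.png",cv2.resize(f,None,fx=2.4,fy=2.4))
```

```text
18.7333 [ 586.93317985 -176.91272253   98.07917545] [ 3.13395464 -0.0578299  -0.30869613] [-0.12300182  0.2309575  -4.11253281] 0.6522491168127129
18.7833 [ 586.92143785 -176.94341237   98.03748243] [ 3.13396353 -0.05776518 -0.30874153] [-0.8142878  -0.33976701 -3.41563165] 0.6498092901657109
18.8333 [ 586.92943292 -176.93978123   98.05452354] [ 3.13397798 -0.05775577 -0.30875223] [-0.40587274 -0.74223016 -3.75605113] 0.6527087719819906
18.8833 [ 586.95931076 -176.94378041   98.11169338] [ 3.13395933 -0.05786389 -0.30870186] [ 0.01762543  0.44371147 -3.9173344 ] 0.6516854949327281
```

View pics/side11.png

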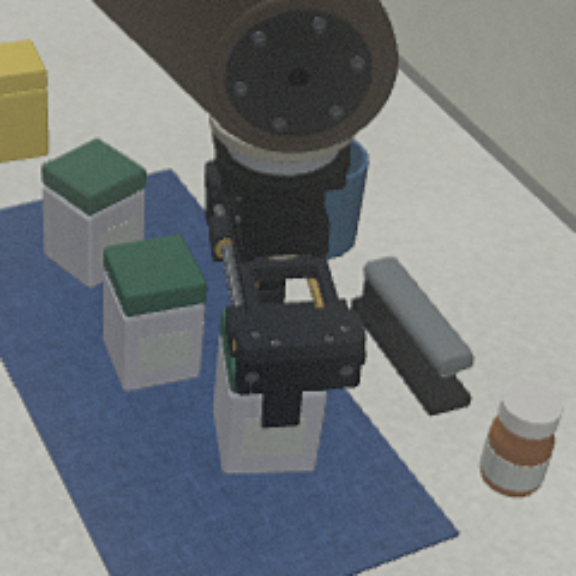

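The right tin is lifted with the others standing, and it reads about 3.8 N. The middle tin (7.2 N) is therefore the heaviest. I'll set the right tin back down.

Request:
arm_command([
  [[1, 0, 0, -0.07, 0], [1, 0, 0, -0.07, 0], [1, 0, 0, -0.07, 0], [1, 0, 0, -0.07, 0], [1, 0, 0, -0.05, 0], [1, 0, 0, -0.04, 0], [1, 0, 0, -0.03, 0], [1, 0, 0, 0, 0], [1, 0, 0, 0, 0]],
])

```text
t: 19.68
eef_pos: [587.0, -177.0, 53.8]
tcp_rot: [3.134, -0.058, -0.309]
ft_force: [-1.2, 0.5, 0.0]
opening: 0.652
```

Request:
arm_command([
  [[1, 0, 0, -0.03, 0], [1, 0, 0, 0, 0], [1, 0, 0, 0, 0]],
])

```text
t: 19.93
eef_pos: [588.3, -177.5, 54.5]
tcp_rot: [3.134, -0.063, -0.31]
ft_force: [0.6, -0.1, -3.7]
opening: 0.65
```

Request:
arm_command([
  [[1, 0, 0, -0.02, 0], [1, 0, 0, 0, 0], [0, 0, 0, 0, 0], [0, 0, 0, 0, 0], [0, 0, 0, 0, 0], [0, 0, 0, 0, 0], [0, 0, 0, 0, 0], [0, 0, 0, 0, 0], [0, 0, 0, 0, 0]],
])

```text
t: 20.68
eef_pos: [589.3, -178.0, 52.4]
tcp_rot: [3.134, -0.066, -0.309]
ft_force: [1.0, -0.2, 0.0]
opening: 0.993
```

Request:
arm_command([
  [[0, 0, 0, 0.2, 0], [0, 0, 0, 0.25, 0], [0, 0, 0, 0.25, 0], [0, 0, 0, 0.15, 0], [0, -0.04, 0.25, 0.05, 0.06], [0, -0.04, 0.25, 0, 0.06], [0, -0.04, 0.25, 0, 0.06], [0, -0.04, 0.25, 0, 0.06], [0, 0, 0.25, 0, 0.05], [0, 0, 0, 0, 0], [0, 0, 0, 0, 0]],
])

```text
t: 21.6
eef_pos: [571.5, -48.9, 146.8]
tcp_rot: [3.133, -0.067, -0.073]
ft_force: [-0.7, 0.1, 0.5]
opening: 1.002
```

Run:
```python
from h import *
s=env.state();print(s["t"],s["eef_pos"],s["tcp_rot"],s["ft_force"],s["opening"])
c=env.read_camera("side")
for r in lids(c)[1]:print(r)
f=c["frame"][:,:,::-1][80:340,220:500]
cv2.imwrite(f"pics/side12.png",cv2.resize(f,None,fx=2.2,fy=2.2))
```

```text
21.6 [571.52936921 -48.88836337 146.82942467] [ 3.13317397 -0.06654337 -0.07331243] [-0.71770458  0.09371407  0.52610536] 1.0021877515841104
((372.5, 265.5), ((582.2882080078125, -182.8675079345703), (75.48771667480469, 62.81951904296875), 71.55859375))
((324.59600830078125, 214.02801513671875), ((558.8156127929688, -42.96908950805664), (77.9629898071289, 64.17206573486328), 85.05243682861328))
((298.7768249511719, 170.51905822753906), ((561.6912231445312, 94.9892578125), (60.421058654785156, 62.56959533691406), 20.133792877197266))
```

View pics/side12.png

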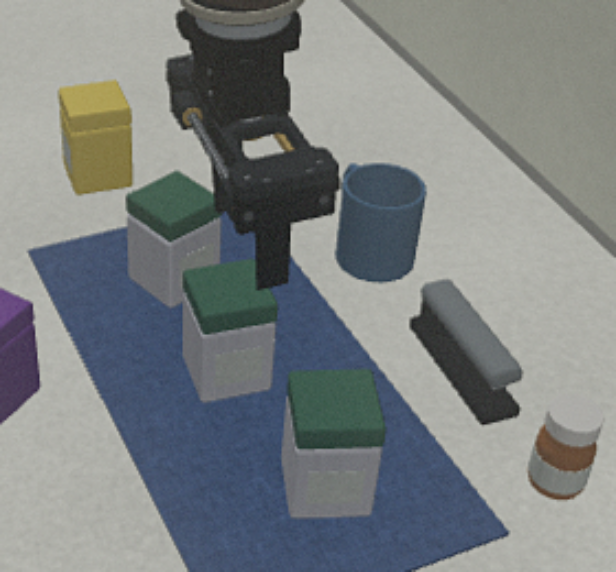

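All three tins are back within about 2 mm of their starting side-view measurements. The pick-up target is the middle tin (side image (325,214)).

Request:
arm_command([
  [[0, -0.08, 0.11, 0, 0], [0, 0, 0, -0.15, 0], [0, 0, 0, -0.15, 0], [0, 0, 0, 0, 0], [0, 0, 0, 0, 0]],
])

```text
t: 22.07
eef_pos: [562.3, -39.5, 116.4]
tcp_rot: [3.133, -0.067, -0.08]
ft_force: [-0.1, 0.3, 0.8]
opening: 1.002
```

Request:
arm_command([
  [[0, 0, 0.04, -0.05, 0], [0, 0, 0, -0.15, 0], [0, 0, 0, -0.15, 0], [0, 0, 0, -0.1, 0], [0, 0, 0, 0, 0], [0, 0, 0, 0, 0]],
])

```text
t: 22.57
eef_pos: [563.3, -35.8, 72.3]
tcp_rot: [3.133, -0.072, -0.084]
ft_force: [0.4, -1.5, 0.1]
opening: 1.001
```

Request:
arm_command([
  [[0, -0.02, 0, -0.1, 0], [0, 0, 0, -0.1, 0], [0, 0, 0, 0, 0], [1, 0, 0, 0, 0], [1, 0, 0, 0, 0], [1, 0, 0, 0, 0], [1, 0, 0, 0, 0], [1, 0, 0, 0, 0], [1, 0, 0, 0, 0], [1, 0, 0, 0, 0], [1, 0, 0, 0, 0]],
])

```text
t: 23.48
eef_pos: [562.2, -35.9, 52.7]
tcp_rot: [3.133, -0.075, -0.085]
ft_force: [0.4, -1.2, -1.9]
opening: 0.654
```

Request:
arm_command([
  [[1, 0, 0, 0.06, 0], [1, 0, 0, 0.08, 0], [1, 0, 0, 0.1, 0], [1, 0, 0, 0.12, 0], [1, 0, 0, 0.12, 0], [1, 0, 0, 0.12, 0], [1, 0, 0, 0.12, 0], [1, 0, 0, 0.12, 0], [1, 0, 0, 0.12, 0], [1, 0, 0, 0.1, 0], [1, 0, 0, 0.06, 0], [1, 0, 0, 0, 0]],
])

```text
t: 24.48
eef_pos: [557.5, -35.1, 175.5]
tcp_rot: [3.133, -0.068, -0.084]
ft_force: [-0.3, -0.1, -7.3]
opening: 0.651
```

Request:
arm_command([
  [[1, 0, 0, 0.1, 0], [1, 0, 0, 0.1, 0], [1, 0, 0, 0.06, 0], [1, 0, 0, 0, 0], [1, 0, 0, 0, 0], [1, 0, 0, 0, 0], [1, 0, 0, 0, 0], [1, 0, 0, 0, 0], [1, 0, 0, 0, 0]],
])

```text
t: 25.23
eef_pos: [555.4, -34.8, 200.9]
tcp_rot: [3.133, -0.063, -0.084]
ft_force: [0.1, -0.4, -7.2]
opening: 0.653
```

Run:
```python
from h import *
for n in("top","side"):
    c=env.read_camera(n)
    s=env.state();print(s["t"],s["eef_pos"],s["tcp_rot"],s["ft_force"],abs(s["qvel"]).max(),s["opening"])
    for r in lids(c)[1]:print(n,r)
    f=c["frame"][:,:,::-1][40:340,180:500]
    cv2.imwrite(f"pics/{n}13.png",cv2.resize(f,None,fx=1.9,fy=1.9))
```

```text
25.2833 [555.39626917 -34.80335548 200.87801595] [ 3.1334417  -0.06305629 -0.08419683] [-0.93661986  0.38457541 -6.94219789] 0.002728535638435167 0.6460905403373065
top ((278.7010192871094, 190.9226837158203), ((562.4869384765625, 95.03815460205078), (61.579933166503906, 61.51971435546875), 21.72174835205078))
top ((401.886474609375, 182.61892700195312), ((583.9469604492188, -180.8749237060547), (47.53523254394531, 60.77436828613281), 72.29046630859375))
25.3333 [555.45398699 -34.78415908 200.99269923] [ 3.1334481  -0.06326074 -0.08417545] [-0.40407367  0.1049412  -6.50612725] 0.003498116237347442 0.6543274725929761
side ((372.4903259277344, 265.3163146972656), ((582.3170166015625, -182.78121948242188), (75.30577087402344, 62.81951904296875), 71.55859375))
side ((288.5, 170.5), ((542.9574584960938, 101.0770034790039), (70.16646575927734, 36.75105285644531), 70.24644470214844))
```

View pics/side13.png

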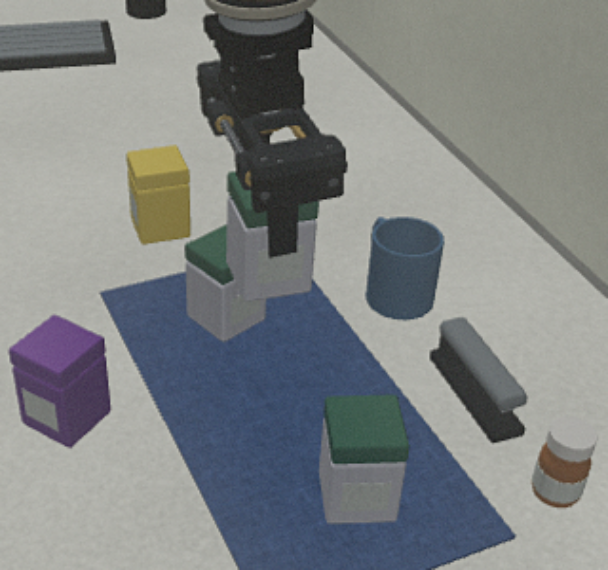

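The middle tin is held up level, about 148 mm above the mat. The other two stand in place and the mug, stapler and jar are undisturbed. I'll hand it in.

```bash
python3 -c "
from cell import env
print(env.job_done())"
```

```text
the job is handed in; nothing more can be done
None
```

I lifted the left, middle and right tins in order and stood each one back. I then picked up the middle tin as the heaviest and handed the job in at about 25 s, still holding it. No verdict came back.

- **Weights:** the wrist force read about 3.4 N for the left tin, 7.2 N for the middle and 3.8 N for the right.
- **Final hold:** the middle tin is about 148 mm above the mat. The tool had drifted to about 0.06 rad of pitch by then, well inside the 0.35 rad limit. The arm was still and the wrist read 6.5 to 7.2 N.
- **Other tins:** the left and right tins stand within about 2 mm of where they began, by an unobstructed side view just before the final pick-up. Two of the last readings disagreed: the left lid in the side view and the right lid in the top view, by up to about 18 mm. I put that down to the gripper and held tin partly hiding those lids; the opposite view of each agrees within about 2 mm.
- **Bystanders:** the mug, stapler and jar looked undisturbed in the last picture, but I did not measure their positions again.
- **Setting down:** the wrist still read close to each tin's full weight just before I opened the gripper. The tins may have dropped about a millimetre, but they stood upright afterwards.

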